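# Swap the part behind the stone and the tape measure

## Task

The roll of abrasive has been put away in the chuck jaw's place, in the middle bay of the plywood stand, shut in between the tape measure and the sharpening stone. First stand the tape measure and the stone upright on the dark mat, then put the roll upright in the small wooden dish, then set the jaw tooth-up in the middle of the emptied middle bay with its long side running from front to back, and last put the tape measure and the stone back upright, each in the same outer bay, just where it stood before.

Things in the scene. Friction and masses are not known exactly. Their poses are not given: they have to be found in the camera images.
- stand: Fixed plywood stand, base 132 (x) x 176 (y) x 8 mm, flat on top; back wall at +x (away from the robot), inner face at x=+53, top 46 mm above the bench. Outlined in dark wood: middle bay 56x56 mm at x=+22, y=0; outer bays 96 (x) x 38 (y) mm at x=0, y=+50 and -50. Origin: centre of underside, z up. Turned up to 0.25 rad; changes places with the mat.
- middle_bay (a point): Centre of the middle bay, on the upper face of the stand's base; axes as those of the stand.
- mat: Flat dark rubber mat, fixed, 130 (x) x 180 (y) x 3 mm, the side area for what is cleared away; room for both things side by side, about 90 mm apart along y. Origin: centre of underside; z up.
- dish: Small square open wooden dish, fixed, 90 x 90 x 14 mm, walls 5 mm thick, inner floor about 5 mm above the bench. Origin: centre of underside; z up. It and the jaw change places.
- tape_measure: Pocket tape measure standing upright, 33 (x) x 79 (y) x 62 mm, 220 g; the case reaches from y=-28 to +40 mm. Origin: in the underside, below the middle of its width; z up. Starts in either outer bay, y along the stand's x, 9 mm from the roll: grip across x, above the roll's top (fingertips 35 mm or more above its underside).
- stone: Two-tone grey sharpening stone standing on its long edge, a plain block 26 (x) x 90 (y) x 52 mm high, 240 g. Origin: centre of underside; z up. Starts in the other outer bay, y along the stand's x, 12 mm from the roll: grip across x, above the roll's top (fingertips 33 mm or more above its underside).
- roll: Roll of abrasive, 49 mm diameter, 30 mm high, 50 g, axis upright (z). Origin: centre of underside. Starts in the middle bay, 6 mm from the back wall and 9 mm or more from the things on either side: fingers fit only when those are gone, and then along the stand's y.
- jaw: Grey metal chuck jaw, 100 g: body 32 (x) x 44 (y) x 18 mm high, with a tooth 12 (x) x 18 (y) x 12 mm on top (y=-1 to 17 mm; 30 mm high in all). Origin: centre of underside, z up, long side along y. Starts on the open bench, at any of many angles; it and the dish change places.
Things that resemble listed ones, but are neither listed nor needed, are in the scene too. Leave any blue look-alike of the roll alone.

How it is judged (in metres and radians):
On the way, in this order (a step that is already met when the one before it is completed fails the run):
1. tape measure and stone both stand upright on the mat, released (x of tape_measure in the frame of mat between -0.06 and 0.06 m and y of tape_measure in the frame of mat between -0.085 and 0.085 m and z of tape_measure in the frame of mat between -0.001 and 0.007 m and angle between each of tape_measure, stone's own z axis and vertical below 0.15 rad and x of stone in the frame of mat between -0.06 and 0.06 m and y of stone in the frame of mat between -0.085 and 0.085 m and z of stone in the frame of mat between -0.001 and 0.007 m and contact force between the fingers and tape_measure below 0.3 N and contact force between the fingers and stone below 0.3 N), for 0.2 s.
2. the roll lies in the dish, released, tape measure and stone still on the mat (horizontal distance between roll and dish below 0.024 m and z of roll in the frame of dish between 0.002 and 0.009 m and angle between roll's own z axis and vertical below 0.12 rad and contact force between the fingers and roll below 0.3 N and x of tape_measure in the frame of mat between -0.06 and 0.06 m and y of tape_measure in the frame of mat between -0.085 and 0.085 m and z of tape_measure in the frame of mat between -0.001 and 0.007 m and angle between each of tape_measure, stone's own z axis and vertical below 0.15 rad and x of stone in the frame of mat between -0.06 and 0.06 m and y of stone in the frame of mat between -0.085 and 0.085 m and z of stone in the frame of mat between -0.001 and 0.007 m), for 0.2 s.
3. the jaw stands in the middle bay, released, tape measure and stone still on the mat (horizontal distance between jaw and middle_bay below 0.012 m and z of jaw in the frame of middle_bay between -0.003 and 0.004 m and angle between jaw's own z axis and vertical below 0.12 rad and angle between the y axis of jaw and the x axis of stand, either way round below 0.2 rad and contact force between the fingers and jaw below 0.3 N and x of tape_measure in the frame of mat between -0.06 and 0.06 m and y of tape_measure in the frame of mat between -0.085 and 0.085 m and z of tape_measure in the frame of mat between -0.001 and 0.007 m and angle between each of tape_measure, stone's own z axis and vertical below 0.15 rad and x of stone in the frame of mat between -0.06 and 0.06 m and y of stone in the frame of mat between -0.085 and 0.085 m and z of stone in the frame of mat between -0.001 and 0.007 m), for 0.2 s.
At the end, for the whole second after the job is handed in: Roll flat in the dish (within 24 mm of its centre); jaw tooth-up in the middle bay within 12 mm, long side front to back within 0.2 rad; tape measure and stone upright where each first stood, within 12 mm and in line with the stand within 0.2 rad; all released and at rest (horizontal distance between roll and dish below 0.024 m and z of roll in the frame of dish between 0.002 and 0.009 m and angle between each of roll, jaw, tape_measure, stone's own z axis and vertical below 0.12 rad and horizontal distance between jaw and middle_bay below 0.012 m and z of jaw in the frame of middle_bay between -0.003 and 0.004 m and angle between the y axis of each of jaw, tape_measure, stone and the x axis of stand, either way round below 0.2 rad and distance of each of tape_measure, stone from where it was at the start of the episode below 0.012 m and contact force between the fingers and tape_measure below 0.3 N and linear speed of each of tape_measure, stone, roll, jaw below 0.02 m/s and angular speed of each of tape_measure, stone, roll, jaw below 0.2 rad/s and contact force between the fingers and stone below 0.3 N and contact force between the fingers and roll below 0.3 N and contact force between the fingers and jaw below 0.3 N); the robot touches nothing.
It also fails if it takes over 112 s, if anything falls off the work surface, if the arm or the gripper's body presses on something with over 40 N, if the wrist force passes 120 N, or if a joint passes its speed limit or range.

## Robot

A 6-joint arm with a two-finger parallel gripper is mounted at the origin on the work surface; the furniture and walls round the work are solid. World frame = base frame: x ahead of the robot, y to its left, z up, the work surface at z = 0. Lengths are in mm, angles in rad, forces in N, time in s.
With the tool pointing down it reaches from about 275 to 725 mm from the base axis. Payload 5.6 kg.
Tool frame: the origin (TCP) lies on the front face of the gripper's body, between the roots of the fingers; the fingertips stand 73 mm ahead of it and the grasp point (between the pads) lies 54 mm ahead of it; z points along the fingers, y is the line along which they close (so a half turn about z gives the same grasp; the last joint's range is limited). The gripper opens to 85 mm and grips with 20 to 120 N. Pads are 22 mm wide; open, the fingers measure 114 mm over their backs; the gripper's body (76 mm by 85 mm) begins 54 mm behind the grasp point. The pads swing forward as they close: fully open they stand 13 mm farther back than shut.
Start: joints at [1.406, 0.255, 0.108, 0, -1.424, -0.285], TCP at [239.105, 495.3, 303.883] pointing down, gripper open.
Joint ranges: [-2.95, 2.95], [-1.21, 1.97], [-1.09, 1.5], [-2.87, 1.71], [-2.94, -0.07], [-3.05, 3.05]. Speed limits (rad/s): [2.57, 2.57, 3.14, 3.14, 3.14, 3.14].

## Interface

Orientations are given as a rotation vector (axis times angle).
In Python, from workcell import manip, eyes, order gives the robot as it stands. The module is installed in compiled form; this text tells all that it offers.
- The arm moves only by the tool drive_tool, never from a script. Its argument "increments" is a list of rows, each a list of 7 numbers: the shift along the tool's x, y, z in m, then the turn, a rotation vector about the tool's x, y, z in rad, then the finger opening in m, from 0 to 0.0854. A call has 1 to 8 rows; each row shifts and turns the commanded pose from where the row before left it, along the tool's axes as they then stand; what a row does not reach is not made up. A row lasts 1/12 s, in which the tool goes at most 41.7 mm and 7.16 degrees, less where a joint would pass 70% of its speed; a pose out of reach is approached as far as the arm can. A call is refused whole if a number of a shift passes 0.0417 or a number of a turn 0.125, either way. A call with a gripper value outside its range is refused whole. The fingers move at their own pace and stop on an object; "force" is the grip in N (left out, the last holds). Time passes only in rows, so rows that do not move let the fingers close. It gives the time, the measured TCP pose, the force, the opening and the grip force at its end, in the units of the state.
- manip.observe(): the state, without advancing time (a new reading comes with each control period).
- eyes.capture(name): name is "scene" or "side" or "wrist"; returns a dict with "frame" (400x640x3 uint8, red, green, blue), "depth" (400x640 float32, mm along the optical axis (not along the pixel's ray), 0 where there is no reading), "camera_matrix" (3x3 intrinsics, pixels), "rvec" (rotation vector, rad) and "tvec" (3), from world to camera coordinates, as OpenCV has them; the wrist camera has in their place "tool_from_camera" (4x4, takes a point from camera to tool coordinates, whose origin is the TCP and whose axes are the flange's). Camera axes: x right, y down, z forward; pixel columns grow to the right and rows downward; lengths in mm; the calibration is good to about 2 mm. A picture is of the moment at which its call begins: read the wrist's pose just before it.
- order.sign_off(): hands the job in; it is judged then, once.
The state is a dict: "clock": time; "qpos": joint angles; "dq": joint speeds; "joint_efforts": joint torques, N m; "eef_pos": TCP position; "ee_rot": TCP orientation; "force": force on the tool from outside, world axes, zero at the start; "ft_torque": the same for the moment, N m; "gripper_width": opening from 0.0 (shut) to 1.0 (fully open); "grasp_force": force on a finger pad.
Only numpy, scipy, OpenCV 4.12 (cv2) and the standard library are available. Lean on these libraries where they do the work, as an engineer would, in place of code of your own. Each camera call takes 0.05 s, during which the arm holds its last target. There are 200 camera calls.

## Working session

There is one attempt and no reset: what is moved stays moved. The work goes in short steps, Python scripts to look and compute and a tool call to move; the robot and the scene stay as the last step left them, time stands still between calls to the robot, and variables do not carry over. Pictures are saved under pics/ and viewed, at most 14 in all, crops included, and the job is handed in when it is done.

Besides the shell and the picture viewer there is one more tool, called after ">>>" as name([rows], argument=value, ...), one row to a line, values as JSON. drive_tool: Moves the arm, as the interface text tells. Its arguments: {"type":"object","properties":{"increments":{"type":"array"},"force":{"type":"number"}},"required":["increments"]}

```bash
mkdir -p pics
cat > h.py <<'E'
import numpy as np, cv2
from workcell import manip, eyes, order
from scipy.spatial.transform import Rotation as R
def cap(n):
    s=manip.observe(); c=eyes.capture(n)
    K=np.array(c["camera_matrix"]); 
    if n=="wrist":
        T=np.eye(4); T[:3,:3]=R.from_rotvec(s["ee_rot"]).as_matrix(); T[:3,3]=s["eef_pos"]
        W=T@np.array(c["tool_from_camera"])
    else:
        T=np.eye(4); T[:3,:3]=R.from_rotvec(np.ravel(c["rvec"])).as_matrix(); T[:3,3]=np.ravel(c["tvec"]); W=np.linalg.inv(T)
    c["W"]=W; c["K"]=K
    v,u=np.mgrid[:400,:640]; d=c["depth"]
    P=np.stack([(u-K[0,2])/K[0,0]*d,(v-K[1,2])/K[1,1]*d,d],-1)
    c["xyz"]=P@W[:3,:3].T+W[:3,3]; c["xyz"][d<=0]=np.nan
    return c
def ray(c,u,v,z):
    K,W=c["K"],c["W"]; r=W[:3,:3]@np.array([(u-K[0,2])/K[0,0],(v-K[1,2])/K[1,1],1]); o=W[:3,3]
    return o+r*(z-o[2])/r[2]
def save(c,f,box=None):
    im=c["frame"][:,:,::-1]
    if box: x0,y0,x1,y1=box; im=im[y0:y1,x0:x1]; s=min(800/(x1-x0),600/(y1-y0)); im=cv2.resize(im,None,fx=s,fy=s)
    cv2.imwrite("pics/"+f,im)
E
python3 - <<'E'
from h import *
print(manip.observe())
import pickle
for n in("scene","side","wrist"):
    c=cap(n); save(c,n+"0.png"); print(n,c["W"].round(2).tolist(),c["K"].tolist()); pickle.dump(c,open(n+"0.pkl","wb"))
E
```

```text
{'clock': 0.0, 'qpos': array([ 1.40558459e+00,  2.55748668e-01,  1.07015670e-01, -4.69634306e-04,
       -1.42386514e+00, -2.84606211e-01]), 'dq': array([-0.00031399, -0.00082983,  0.00012099,  0.0004896 , -0.00082502,
       -0.00193581]), 'joint_efforts': array([ 2.83138861e-04, -3.86630380e+01,  2.37939870e+01,  5.36516637e+00,
       -6.09781928e-03, -4.69145192e-06]), 'eef_pos': array([238.92874578, 495.00979563, 302.99995048]), 'ee_rot': array([ 3.06066521e+00, -7.00329089e-01, -5.59169745e-04]), 'force': array([ 0.00344833,  0.22328729, -0.33715098]), 'ft_torque': array([ 0.03704994, -0.0368744 ,  0.00706157]), 'grasp_force': 0.0, 'gripper_width': 0.9982186555571556}
scene [[0.64, -0.55, 0.54, -202.33], [-0.77, -0.46, 0.44, -458.9], [0.0, -0.7, -0.71, 877.79], [0.0, 0.0, 0.0, 1.0]] [[432.6980309658356, 0.0, 325.92815641068916], [0.0, 432.6980309658356, 208.4479757898986], [0.0, 0.0, 1.0]]
side [[1.0, 0.03, 0.01, 441.38], [0.01, -0.5, 0.86, -790.0], [0.03, -0.86, -0.5, 545.85], [0.0, 0.0, 0.0, 1.0]] [[393.5449215394897, 0.0, 316.40390002471196], [0.0, 393.5449215394897, 203.5606955757605], [0.0, 0.0, 1.0]]
wrist [[-0.43, -0.87, -0.25, 303.05], [-0.9, 0.42, 0.12, 464.28], [0.0, 0.27, -0.96, 372.44], [0.0, 0.0, 0.0, 1.0]] [[308.86147910698156, 0.0, 317.9620035185991], [0.0, 308.86147910698156, 201.5714620519939], [0.0, 0.0, 1.0]]
```

View pics/scene0.png

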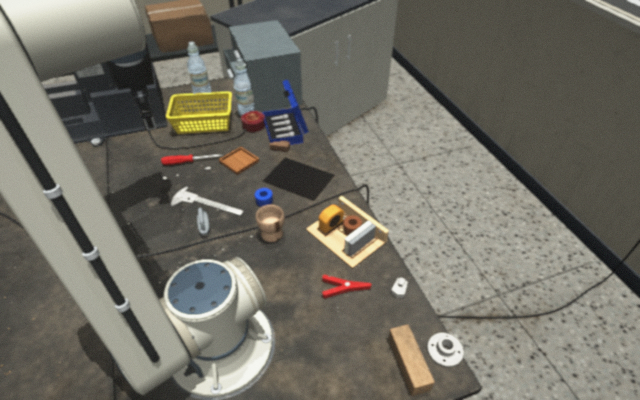

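View pics/side0.png

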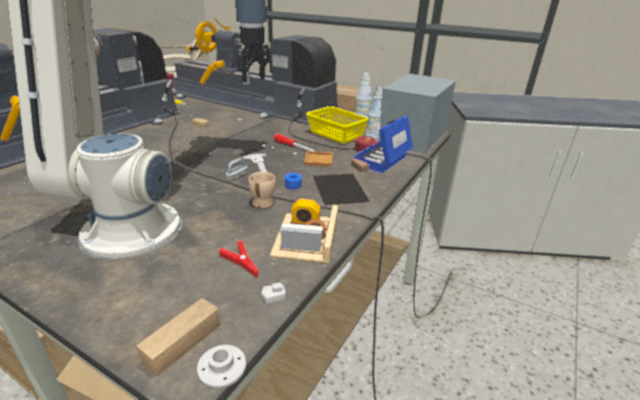

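Scene view: stand around (348,230), with the yellow tape on the left, the brown roll at (352,222) and the grey stone at (360,237). The mat is at (299,177), the dish at (239,160) and the grey jaw at (400,287). The blue look-alike roll at (264,196) is to be left alone. In the side view the jaw is at (273,293). It is the only small grey part with a tooth; the round flange at (446,348) isn't one.

Run:
```python
from h import *
import pickle
c=pickle.load(open("scene0.pkl","rb"));X=c["xyz"]
def rect(m):
    P=X[m][:,:2].astype(np.float32); P=P[~np.isnan(P).any(1)]
    return len(P),cv2.minAreaRect(P),np.nanmedian(X[m][:,2])
f=c["frame"].astype(int); hsv=cv2.cvtColor(c["frame"],cv2.COLOR_RGB2HSV)
for n,(x0,y0,x1,y1) in dict(mat=(260,155,337,202),dish=(215,145,265,175),jaw=(385,272,415,302),stand=(300,190,392,268)).items():
    m=np.zeros((400,640),bool); m[y0:y1,x0:x1]=1
    if n=="mat": k=m&(f.sum(2)<110)
    if n=="dish": k=m&(hsv[...,1]>110)&(hsv[...,2]>90)
    if n=="jaw": k=m&(hsv[...,2]>140)
    if n=="stand": k=m&(abs(X[...,2]-8)<4)&(hsv[...,2]>140)
    print(n,rect(k))
for (u,v) in [(264,158),(335,176),(308,199),(262,178)]: print("matc",ray(c,u,v,3)[:2].round())
for u,v in [(239,160),(400,287),(352,222),(332,213),(360,237)]: print(u,v,X[v,u].round())
save(c,"crop0.png",(295,180,425,310))
```

```text
mat (106, ((511.8110656738281, 238.0849609375), (119.31061553955078, 158.88645935058594), 11.73647689819336), np.float64(3.3338695752017884))
dish (576, ((456.3056335449219, 440.75933837890625), (108.41470336914062, 104.79696655273438), 86.07386016845703), np.float64(6.6922483394385495))
jaw (229, ((678.56494140625, -112.0689697265625), (710.5750732421875, 32.82603454589844), 19.13510513305664), np.float64(18.41607857552492))
stand (1062, ((417.7318115234375, -9.715957641601562), (193.06552124023438, 127.10198211669922), 82.18309783935547), np.float64(8.555992790764833))
matc [513. 384.]
matc [590. 154.]
matc [461. 151.]
matc [440. 319.]
239 160 [453. 436.   5.]
400 287 [ 363. -224.   19.]
352 222 [455. -12.  23.]
332 213 [411.  22.  70.]
360 237 [399. -77.  59.]
```

View pics/crop0.png

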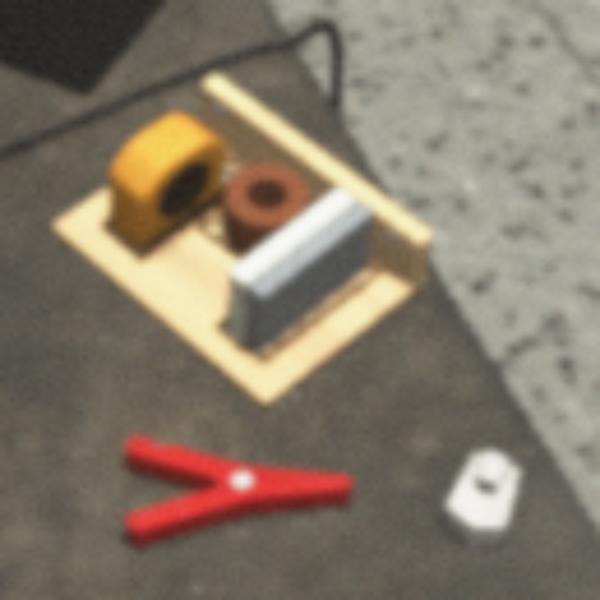

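The crop shows the stand with the tape on its +y side, the brown roll in the middle and the stone on its -y side. The jaw at the lower right has its tooth up. Next I go above the stand.

>>> drive_tool([
  [0.0277,0.0288,0,0,0,0,0.085],
  [0.0277,0.0288,0,0,0,0,0.085],
  [0.0277,0.0288,0,0,0,0,0.085],
  [0.0277,0.0288,0,0,0,0,0.085],
  [0.0277,0.0288,0,0,0,0,0.085],
  [0.0277,0.0288,0,0,0,0,0.085],
  [0.0277,0.0288,0,0,0,0,0.085],
  [0.0277,0.0288,0,0,0,0,0.085],
])

```text
clock: 0.82
eef_pos: [338.3, 189.5, 303.9]
ee_rot: [-3.062, 0.7, -0.0]
force: [1.3, -0.0, 0.3]
gripper_width: 0.997
grasp_force: 0.0
```

>>> drive_tool([
  [0.0277,0.0288,0,0,0,0,0.085],
  [0.0277,0.0288,0,0,0,0,0.085],
  [0.0277,0.0288,0,0,0,0,0.085],
  [0.0277,0.0288,0,0,0,0,0.085],
  [0.0277,0.0288,0,0,0,0,0.085],
  [0,0,0,0,0,-0.104,0.085],
  [0,0,0,0,0,-0.104,0.085],
  [0,0,0,0,0,-0.104,0.085],
])

```text
clock: 1.48
eef_pos: [400.5, 0.4, 303.5]
ee_rot: [3.134, -0.213, -0.001]
force: [-0.7, 0.5, 0.2]
gripper_width: 0.998
grasp_force: 0.0
```

>>> drive_tool([
  [0,0,0,0,0,0,0.085],
  [0,0,0,0,0,0,0.085],
])

```text
clock: 1.65
eef_pos: [400.5, 1.5, 303.7]
ee_rot: [3.134, -0.221, -0.001]
force: [-0.3, -0.7, -0.0]
gripper_width: 0.992
grasp_force: 0.0
```

Run:
```python
from h import *
import pickle
s=manip.observe(); print(s["clock"],s["eef_pos"],s["ee_rot"],s["qpos"])
c=cap("wrist"); save(c,"w1.png"); pickle.dump(c,open("w1.pkl","wb"))
```

```text
1.65 [400.47576281   1.49886554 303.74623138] [ 3.13373607e+00 -2.21331366e-01 -5.26184638e-04] [ 3.99450462e-01 -4.62573138e-02 -2.34696607e-01 -1.08954661e-04
 -1.38267839e+00  1.03034326e+00]
```

View pics/w1.png

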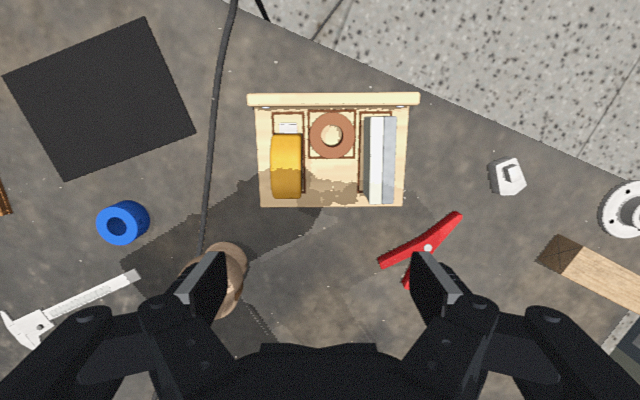

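Wrist view: stand at (333,150), tape (286,165), roll (332,134), stone (380,160), mat (98,98), jaw (507,177) and the blue look-alike (123,222). The tongue of the tape at (289,127) points to the back wall.

Run:
```python
from h import *
import pickle
c=pickle.load(open("w1.pkl","rb"));X=c["xyz"];Z=X[...,2]
def rect(n,box,z0,z1,extra=None):
    x0,y0,x1,y1=box; m=np.zeros((400,640),np.uint8); m[y0:y1,x0:x1]=1
    m&=((Z>z0)&(Z<z1)).astype(np.uint8)
    if extra is not None: m&=extra.astype(np.uint8)
    m=cv2.morphologyEx(m,cv2.MORPH_OPEN,np.ones((3,3),np.uint8))
    P=X[m>0]; (a,b),(w,h),g=cv2.minAreaRect(P[:,:2].astype(np.float32))
    print(n,len(P),"c",round(a,1),round(b,1),"wh",round(w,1),round(h,1),"ang",round(g,1),"z",np.median(P[:,2]).round(1),"med",np.median(P[:,:2],0).round(1))
f=c["frame"].astype(int); hsv=cv2.cvtColor(c["frame"],cv2.COLOR_RGB2HSV)
rect("stone",(355,105,402,210),56,66)
rect("tape",(262,105,306,210),55,80)
rect("tape all",(262,128,306,210),20,80)
rect("roll",(307,107,358,162),33,44)
rect("wall",(240,88,425,110),42,50)
rect("jawbody",(480,150,535,200),12,22)
rect("jawtooth",(480,150,535,200),25,36)
rect("jawall",(480,150,535,200),8,36)
rect("base",(250,100,415,210),5,12)
rect("mat",(0,10,200,190),-5,8,(f.sum(2)<105))
# mat corners by ray
for u,v in [(3,76),(141,17),(195,133),(66,181)]: print(ray(c,u,v,3)[:2].round(1))
for u,v in [(256,108),(411,108),(403,206),(262,206)]: print("base",ray(c,u,v,8)[:2].round(1))
```

```text
stone 2222 c 414.9 -66.3 wh 26.0 89.4 ang 83.4 z 59.2 med [417.6 -66.3]
tape 1791 c 420.9 32.5 wh 30.9 60.8 ang 81.9 z 67.6 med [423.9  31.7]
tape all 2054 c 421.7 32.2 wh 31.2 67.0 ang 81.9 z 66.9 med [426.3  30.9]
roll 1283 c 446.3 -19.7 wh 48.1 48.2 ang 81.5 z 37.3 med [447.  -19.6]
wall 2263 c 482.9 -25.1 wh 175.2 13.0 ang 82.4 z 45.1 med [482.8 -26.3]
jawbody 629 c 367.6 -220.6 wh 43.7 31.3 ang 15.6 z 17.0 med [ 363.3 -214.9]
jawtooth 197 c 375.1 -218.3 wh 18.4 12.5 ang 16.6 z 28.9 med [ 375.4 -217.4]
jawall 960 c 367.7 -220.6 wh 43.9 31.4 ang 15.2 z 17.2 med [ 370.6 -215.5]
base 8313 c 417.6 -16.2 wh 175.9 118.9 ang 82.3 z 7.4 med [417.  -10.6]
mat 0 c 0.0 0.0 wh 0.0 0.0 ang 0.0 z nan med [nan nan]
[560.  334.3]
[595.  164.2]
[469.2 137.3]
[435.3 307.9]
base [486.5  60. ]
base [ 461.8 -113.6]
base [347.3 -97. ]
base [371.7  75.3]
  return _methods._mean(a, axis=axis, dtype=dtype,
  ret = ret.dtype.type(ret / rcount)
  ret = um.true_divide(
```

>>> drive_tool([
  [0.0033,-0.0067,0.0286,0,0,0,0.085],
  [0.0033,-0.0067,0.0286,0,0,0,0.085],
  [0.0033,-0.0067,0.0286,0,0,0,0.085],
  [0.0033,-0.0067,0.0286,0,0,0,0.085],
  [0.0033,-0.0067,0.0286,0,0,0,0.085],
  [0,0,0.0149,0,0,0,0.085],
  [0,0,0.0149,0,0,0,0.085],
  [0,0,0.0149,0,0,0,0.085],
])

```text
clock: 2.37
eef_pos: [421.4, 32.9, 115.2]
ee_rot: [3.134, -0.219, -0.001]
force: [-0.3, 0.0, -0.0]
gripper_width: 0.997
grasp_force: 0.0
```

>>> drive_tool([
  [0,0,0,0,0,0,0.085],
  [0,0,0,0,0,0,0.085],
])

```text
clock: 2.53
eef_pos: [421.3, 32.6, 116.0]
ee_rot: [3.133, -0.217, -0.002]
force: [1.4, 0.2, 0.8]
gripper_width: 0.993
grasp_force: 0.0
```

```bash
cat >> h.py <<'E'
def to(x,y,z,yaw=None):
    s=manip.observe(); r=R.from_rotvec(s["ee_rot"]); d=r.inv().apply(np.array([x,y,z])-s["eef_pos"])
    M=r.as_matrix(); ya=np.degrees(np.arctan2(M[1,1],M[0,1]))%180
    print("t",round(s["clock"],2),"pos",s["eef_pos"].round(1),"yaw_y",ya.round(2),"tiltz",M[:,2].round(3),"shift",d.round(1),"q6",s["qpos"][5].round(2),"w",round(s["gripper_width"],3),"F",round(s["grasp_force"],1))
E
python3 -c "
from h import *
to(421.5,32.3,116)
c=cap('wrist'); save(c,'w2.png')
X=c['xyz'];h=cv2.cvtColor(c['frame'],cv2.COLOR_RGB2HSV);m=(X[...,2]>55)&(X[...,2]<80)&(h[...,1]>120)
P=X[m];print(cv2.minAreaRect(P[:,:2].astype(np.float32)),np.median(P,0))"
```

```text
t 2.53 pos [421.3  32.6 116. ] yaw_y 82.06 tiltz [-0.001 -0.001 -1.   ] shift [ 0.3  0.2 -0. ] q6 0.98 w 0.993 F 0.0
((423.9979248046875, 34.68025588989258), (98.4968490600586, 64.12723541259766), 54.61732482910156) [429.07839764  31.1440646   67.8978863 ]
```

View pics/w2.png

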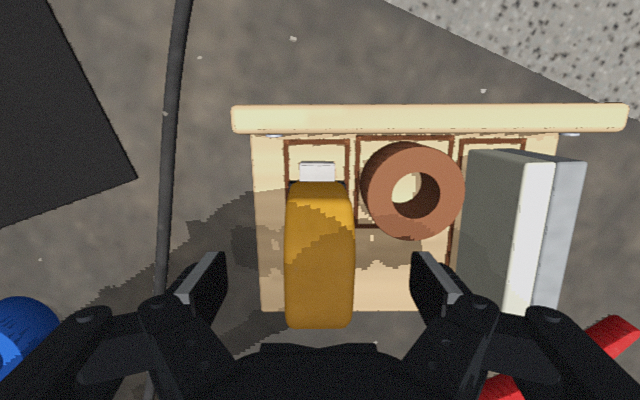

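The tape at column 320 is midway between the fingers at 200 and 440. I close on it and lift.

>>> drive_tool([
  [0,0,0,0,0,0,0.02],
  [0,0,0,0,0,0,0.02],
  [0,0,0,0,0,0,0.02],
  [0,0,0,0,0,0,0.02],
  [0,0,0,0,0,0,0.02],
  [0,0,0,0,0,0,0.02],
], force=60)

```text
clock: 3.08
eef_pos: [422.0, 32.6, 116.9]
ee_rot: [-3.134, 0.216, -0.002]
force: [-1.6, 0.7, 6.0]
gripper_width: 0.346
grasp_force: 60.6
```

```bash
python3 -c "
from h import *
to(506.6,277,176)"
```

```text
t 3.08 pos [422.   32.6 116.9] yaw_y 82.11 tiltz [ 0.001  0.    -1.   ] shift [  50.3 -253.7  -58.9] q6 0.98 w 0.346 F 60.6
```

>>> drive_tool([
  [0,0,-0.015,0,0,0,0.02],
  [0,0,-0.025,0,0,0,0.02],
  [0,0,-0.02,0,0,0,0.02],
  [0.005,-0.025,0,0,0,0,0.02],
  [0.0065,-0.033,0,0,0,0,0.02],
  [0.0065,-0.033,0,0,0,0,0.02],
  [0.0065,-0.033,0,0,0,0,0.02],
  [0.0065,-0.033,0,0,0,0,0.02],
])

```text
clock: 3.75
eef_pos: [473.6, 185.0, 175.6]
ee_rot: [3.134, -0.217, -0.002]
force: [0.8, -0.2, -1.3]
gripper_width: 0.345
grasp_force: 59.9
```

>>> drive_tool([
  [0.0065,-0.033,0,0,0,0,0.02],
  [0.0065,-0.033,0,0,0,0,0.02],
  [0.0063,-0.0307,0,0,0,0,0.02],
  [0,0,0.02,0,0,0,0.02],
  [0,0,0.02,0,0,0,0.02],
  [0,0,0,0,0,0,0.02],
  [0,0,0,0,0,0,0.02],
])

```text
clock: 4.33
eef_pos: [505.4, 276.1, 134.7]
ee_rot: [3.131, -0.216, -0.005]
force: [0.4, -0.3, -2.5]
gripper_width: 0.348
grasp_force: 60.2
```

```bash
python3 -c "
from h import *
to(506.6,277,111.5)
c=cap('wrist'); save(c,'w3.png')"
```

```text
t 4.33 pos [505.4 276.1 134.7] yaw_y 82.1 tiltz [-0.003 -0.003 -1.   ] shift [ 1.2 -1.2 23.2] q6 0.66 w 0.348 F 60.2
```

View pics/w3.png

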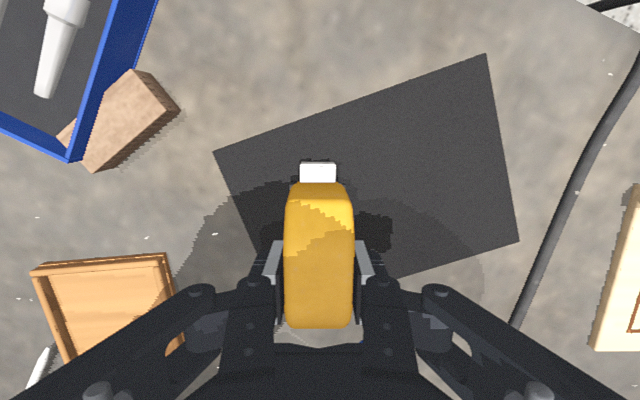

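The tape is held over the mat. The visible mat corners are (213,151), (487,53) and (519,241), and I check the mat pose with them.

```bash
python3 -c "
from h import *
c=cap('wrist')
for u,v in [(213,151),(487,53),(519,241)]: print(ray(c,u,v,3)[:2].round(1), c['xyz'][v+4,u-4 if u>400 else u+4].round(1))
v=[ray(c,u,v,3)[:2] for u,v in [(213,151),(519,241)]]; print('mat c',sum(v)/2)
print('dish floor',c['xyz'][310,110],ray(c,38,265,14),ray(c,165,254,14))
"
```

```text
[562.6 337.4] [559.6 335.8   1.9]
[597.1 161.2] [595.3 163.3   2.6]
[470.9 137.3] [466.1 137.6  -0.9]
mat c [516.75944189 237.36010552]
dish floor [457.36393811 440.57435582   4.94802474] [503.92043226 470.1686477   14.        ] [499.97514029 381.72711985  14.        ]
```

>>> drive_tool([
  [0,0,0.012,0,0,0,0.02],
  [0,0,0.0085,0,0,0,0.02],
  [0,0,0.002,0,0,0,0.02],
  [0,0,0.001,0,0,0,0.02],
  [0,0,0,0,0,0,0.02],
])

```text
clock: 4.85
eef_pos: [506.4, 276.8, 113.1]
ee_rot: [-3.134, 0.216, -0.001]
force: [-0.3, 0.9, -2.2]
gripper_width: 0.348
grasp_force: 60.1
```

```bash
python3 -c "
from h import *
to(505.4,276.1,111); print(manip.observe()['force'])"
```

```text
t 4.85 pos [506.4 276.8 113.1] yaw_y 82.1 tiltz [ 0.  0. -1.] shift [-0.9  0.8  2.1] q6 0.66 w 0.348 F 60.1
[-0.28503765  0.88369059 -2.24145488]
```

>>> drive_tool([
  [0,0,0.001,0,0,0,0.02],
  [0,0,0.001,0,0,0,0.02],
  [0,0,0,0,0,0,0.02],
])

```text
clock: 5.1
eef_pos: [506.6, 277.1, 112.0]
ee_rot: [-3.133, 0.216, -0.002]
force: [-0.5, 0.1, 4.2]
gripper_width: 0.347
grasp_force: 61.0
```

>>> drive_tool([
  [0,0,0,0,0,0,0.085],
  [0,0,0,0,0,0,0.085],
  [0,0,0,0,0,0,0.085],
  [0,0,0,0,0,0,0.085],
  [0,0,0,0,0,0,0.085],
])

```text
clock: 5.52
eef_pos: [506.3, 276.9, 110.7]
ee_rot: [3.134, -0.216, 0.0]
force: [0.3, -0.9, 0.2]
gripper_width: 0.999
grasp_force: 0.0
```

```bash
python3 -c "
from h import *
to(414.9,-66.3,180);to(506.4,276.8,113)"
```

```text
t 5.52 pos [506.3 276.9 110.7] yaw_y 82.11 tiltz [ 0. -0. -1.] shift [-43.4 352.5 -69.3] q6 0.66 w 0.999 F 0.0
t 5.52 pos [506.3 276.9 110.7] yaw_y 82.11 tiltz [ 0. -0. -1.] shift [ 0.1  0.1 -2.3] q6 0.66 w 0.999 F 0.0
```

>>> drive_tool([
  [0,0,-0.02,0,0,0,0.085],
  [0,0,-0.025,0,0,0,0.085],
  [0,0,-0.025,0,0,0,0.085],
  [-0.0043,0.03525,0,0,0,0,0.085],
  [-0.0043,0.03525,0,0,0,0,0.085],
  [-0.0043,0.03525,0,0,0,0,0.085],
  [-0.0043,0.03525,0,0,0,0,0.085],
  [-0.0043,0.03525,0,0,0,0,0.085],
])

```text
clock: 6.18
eef_pos: [460.0, 103.8, 180.8]
ee_rot: [-3.134, 0.215, -0.001]
force: [0.1, -0.3, 0.0]
gripper_width: 0.998
grasp_force: 0.0
```

>>> drive_tool([
  [-0.0043,0.03525,0,0,0,0,0.085],
  [-0.0043,0.03525,0,0,0,0,0.085],
  [-0.0043,0.03525,0,0,0,0,0.085],
  [-0.0043,0.03525,0,0,0,0,0.085],
  [-0.0043,0.03525,0,0,0,0,0.085],
  [0,0,0.04,0,0,0,0.085],
  [0,0,0,0,0,0,0.085],
  [0,0,0,0,0,0,0.085],
])

```text
clock: 6.85
eef_pos: [414.1, -67.0, 140.0]
ee_rot: [3.133, -0.218, -0.005]
force: [0.8, 0.6, 1.2]
gripper_width: 0.999
grasp_force: 0.0
```

```bash
python3 -c "
from h import *
to(414.9,-66.3,114)
c=cap('wrist')
X=c['xyz'];h=cv2.cvtColor(c['frame'],cv2.COLOR_RGB2HSV);m=(X[...,2]>56)&(X[...,2]<64);m[:,:260]=0;m[:,380:]=0
P=X[m];print(cv2.minAreaRect(P[:,:2].astype(np.float32)),np.median(P,0))"
```

```text
t 6.85 pos [414.1 -67.  140. ] yaw_y 82.04 tiltz [-0.004 -0.001 -1.   ] shift [ 0.7 -0.8 26. ] q6 1.22 w 0.999 F 0.0
((414.53485107421875, -66.850341796875), (26.056034088134766, 90.51082611083984), 83.67864227294922) [420.02492836 -67.30544532  59.25821097]
```

>>> drive_tool([
  [0,0,0.015,0,0,0,0.085],
  [0,0,0.0105,0,0,0,0.085],
  [0,0,0,0,0,0,0.085],
])

```text
clock: 7.15
eef_pos: [415.5, -65.6, 115.2]
ee_rot: [3.134, -0.214, -0.001]
force: [0.5, -1.0, 1.0]
gripper_width: 0.993
grasp_force: 0.0
```

>>> drive_tool([
  [0,0,0,0,0,0,0.015],
  [0,0,0,0,0,0,0.015],
  [0,0,0,0,0,0,0.015],
  [0,0,0,0,0,0,0.015],
  [0,0,0,0,0,0,0.015],
  [0,0,0,0,0,0,0.015],
  [0,0,0,0,0,0,0.015],
])

```text
clock: 7.73
eef_pos: [415.6, -66.3, 116.0]
ee_rot: [-3.134, 0.216, -0.002]
force: [-0.4, 1.6, 5.1]
gripper_width: 0.291
grasp_force: 58.7
```

```bash
python3 -c "
from h import *
to(523.4,195,174)"
```

```text
t 7.73 pos [415.6 -66.3 116. ] yaw_y 82.13 tiltz [ 0.001  0.    -1.   ] shift [  71.  -273.6  -57.9] q6 1.22 w 0.291 F 58.7
```

>>> drive_tool([
  [0,0,-0.015,0,0,0,0.015],
  [0,0,-0.025,0,0,0,0.015],
  [0,0,-0.02,0,0,0,0.015],
  [0.007,-0.027,0,0,0,0,0.015],
  [0.009,-0.035,0,0,0,0,0.015],
  [0.009,-0.035,0,0,0,0,0.015],
  [0.009,-0.035,0,0,0,0,0.015],
  [0.009,-0.035,0,0,0,0,0.015],
])

```text
clock: 8.4
eef_pos: [480.7, 94.7, 175.0]
ee_rot: [3.134, -0.217, -0.001]
force: [0.5, -1.0, -2.2]
gripper_width: 0.289
grasp_force: 59.8
```

>>> drive_tool([
  [0.009,-0.035,0,0,0,0,0.015],
  [0.009,-0.035,0,0,0,0,0.015],
  [0.0095,-0.0366,0,0,0,0,0.015],
  [0,0,0.02,0,0,0,0.015],
  [0,0,0.025,0,0,0,0.015],
  [0,0,0.013,0,0,0,0.015],
  [0,0,0.003,0,0,0,0.015],
  [0,0,0,0,0,0,0.015],
])

```text
clock: 9.07
eef_pos: [522.2, 194.6, 113.4]
ee_rot: [3.133, -0.216, -0.003]
force: [-0.7, 0.8, -0.7]
gripper_width: 0.284
grasp_force: 59.8
```

```bash
python3 -c "
from h import *
to(523.4,195,110);print(manip.observe()['force'])"
```

```text
t 9.07 pos [522.2 194.6 113.4] yaw_y 82.11 tiltz [-0.002 -0.001 -1.   ] shift [ 1.2 -0.5  3.4] q6 0.8 w 0.284 F 59.8
[-0.68893933  0.81937084 -0.69653544]
```

>>> drive_tool([
  [0,0,0.001,0,0,0,0.015],
  [0,0,0.0005,0,0,0,0.015],
  [0,0,0,0,0,0,0.015],
  [0,0,0,0,0,0,0.015],
])

```text
clock: 9.4
eef_pos: [522.9, 195.0, 113.4]
ee_rot: [-3.133, 0.217, -0.002]
force: [-0.1, 0.8, -2.0]
gripper_width: 0.29
grasp_force: 59.8
```

>>> drive_tool([
  [0,0,0.001,0,0,0,0.015],
  [0,0,0.0007,0,0,0,0.015],
  [0,0,0,0,0,0,0.015],
  [0,0,0,0,0,0,0.015],
])

```text
clock: 9.73
eef_pos: [522.7, 195.0, 111.1]
ee_rot: [-3.134, 0.216, -0.0]
force: [0.5, -0.5, -0.8]
gripper_width: 0.289
grasp_force: 59.9
```

>>> drive_tool([
  [0,0,0.0007,0,0,0,0.015],
  [0,0,0,0,0,0,0.015],
  [0,0,0,0,0,0,0.085],
  [0,0,0,0,0,0,0.085],
  [0,0,0,0,0,0,0.085],
  [0,0,0,0,0,0,0.085],
  [0,0,0,0,0,0,0.085],
])

```text
clock: 10.32
eef_pos: [522.7, 195.0, 110.2]
ee_rot: [3.134, -0.216, 0.0]
force: [-0.2, -0.3, -0.2]
gripper_width: 0.97
grasp_force: 0.0
```

```bash
python3 -c "
from h import *
to(446.3,-19.7,180)
c=cap('wrist');save(c,'w4.png')"
```

```text
t 10.32 pos [522.7 195.  110.2] yaw_y 82.1 tiltz [ 0. -0. -1.] shift [-46.2 223.1 -69.8] q6 0.8 w 0.97 F 0.0
```

View pics/w4.png

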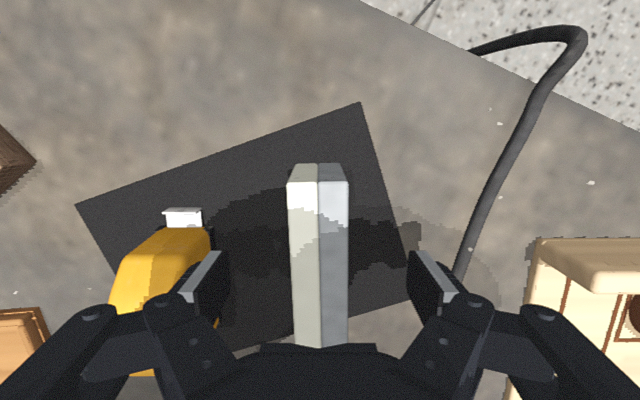

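The stone at (318,255) and the tape at (165,280) both stand upright on the mat. Next the roll.

>>> drive_tool([
  [0,0,-0.02,0,0,0,0.085],
  [0,0,-0.025,0,0,0,0.085],
  [0,0,-0.025,0,0,0,0.085],
  [-0.0066,0.0319,0,0,0,0,0.085],
  [-0.0066,0.0319,0,0,0,0,0.085],
  [-0.0066,0.0319,0,0,0,0,0.085],
  [-0.0066,0.0319,0,0,0,0,0.085],
  [-0.0066,0.0319,0,0,0,0,0.085],
])

```text
clock: 11.03
eef_pos: [467.3, 40.2, 180.4]
ee_rot: [-3.134, 0.216, -0.001]
force: [-0.0, 0.1, 0.3]
gripper_width: 0.995
grasp_force: 0.0
```

>>> drive_tool([
  [-0.0066,0.0319,0,0,0,0,0.085],
  [-0.0066,0.0319,0,0,0,0,0.085],
  [0,0,0.03,0,0,0,0.085],
  [0,0,0,0,0,0,0.085],
  [0,0,0,0,0,0,0.085],
])

```text
clock: 11.45
eef_pos: [445.5, -20.2, 149.8]
ee_rot: [3.133, -0.217, -0.004]
force: [1.0, -0.4, 0.5]
gripper_width: 0.996
grasp_force: 0.0
```

```bash
python3 -c "
from h import *
c=cap('wrist');pickle=__import__('pickle');pickle.dump(c,open('w5.pkl','wb'))
X=c['xyz'];h=cv2.cvtColor(c['frame'],cv2.COLOR_RGB2HSV);m=(X[...,2]>34)&(X[...,2]<41)&(h[...,1]>100);m[:,:200]=0;m[:,440:]=0;m[:100]=0
m=cv2.morphologyEx(m.astype(np.uint8),cv2.MORPH_OPEN,np.ones((5,5)))>0
P=X[m];r=cv2.minAreaRect(P[:,:2].astype(np.float32));print(r)
m=(X[...,2]>43)&(X[...,2]<50)&(h[...,2]>120);P=X[m];print('wall',cv2.minAreaRect(P[:,:2].astype(np.float32)))
to(*r[0],84);save(c,'w5.png')"
```

```text
((446.6106262207031, -20.220664978027344), (48.06688690185547, 48.12017059326172), 82.58719635009766)
wall ((483.052978515625, -25.510635375976562), (175.14630126953125, 13.067795753479004), 82.32762145996094)
t 11.5 pos [446.5 -19.7 150.7] yaw_y 82.14 tiltz [-0.    -0.001 -1.   ] shift [ 0.2  0.5 66.7] q6 1.12 w 0.994 F 0.0
```

View pics/w5.png

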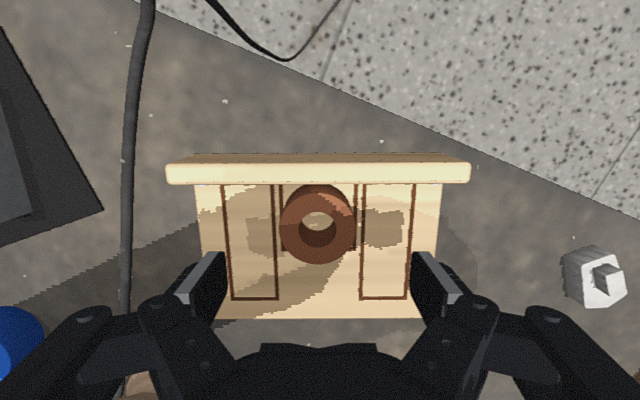

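The roll at (318,224) is centred between the fingers and the outer bays are empty. I descend and grip it.

>>> drive_tool([
  [0,0,0.025,0,0,0,0.085],
  [0,0,0.025,0,0,0,0.085],
  [0,0,0.0167,0,0,0,0.085],
  [0,0,0,0,0,0,0.085],
  [0,0,0,0,0,0,0.03],
  [0,0,0,0,0,0,0.03],
  [0,0,0,0,0,0,0.03],
  [0,0,0,0,0,0,0.03],
], force=30)

```text
clock: 12.17
eef_pos: [447.5, -19.4, 85.4]
ee_rot: [-3.133, 0.215, -0.005]
force: [-0.5, 1.5, 4.4]
gripper_width: 0.552
grasp_force: 30.8
```

>>> drive_tool([
  [0,0,0,0,0,0,0.03],
  [0,0,0,0,0,0,0.03],
])

```text
clock: 12.33
eef_pos: [447.5, -19.4, 85.4]
ee_rot: [-3.133, 0.215, -0.006]
force: [-1.1, 2.5, 5.8]
gripper_width: 0.553
grasp_force: 31.0
```

```bash
python3 -c "
from h import *
to(457,432,160)"
```

```text
t 12.33 pos [447.5 -19.4  85.4] yaw_y 82.14 tiltz [ 0.004  0.001 -1.   ] shift [ -52.1 -448.5  -74.1] q6 1.12 w 0.553 F 31.0
```

>>> drive_tool([
  [0,0,-0.02,0,0,0,0.03],
  [0,0,-0.035,0,0,0,0.03],
  [0,0,-0.035,0,0,0,0.03],
  [-0.004,-0.0345,0,0,0,0,0.03],
  [-0.004,-0.0345,0,0,0,0,0.03],
  [-0.004,-0.0345,0,0,0,0,0.03],
  [-0.004,-0.0345,0,0,0,0,0.03],
  [-0.004,-0.0345,0,0,0,0,0.03],
])

```text
clock: 13.0
eef_pos: [449.9, 155.4, 174.8]
ee_rot: [-3.133, 0.216, -0.002]
force: [0.7, 0.1, 0.1]
gripper_width: 0.554
grasp_force: 31.5
```

>>> drive_tool([
  [-0.004,-0.0345,0,0,0,0,0.03],
  [-0.004,-0.0345,0,0,0,0,0.03],
  [-0.004,-0.0345,0,0,0,0,0.03],
  [-0.004,-0.0345,0,0,0,0,0.03],
  [-0.004,-0.0345,0,0,0,0,0.03],
  [-0.004,-0.0345,0,0,0,0,0.03],
  [-0.004,-0.0345,0,0,0,0,0.03],
  [-0.004,-0.0345,0,0,0,0,0.03],
])

```text
clock: 13.67
eef_pos: [456.1, 433.3, 174.6]
ee_rot: [-3.133, 0.216, -0.001]
force: [2.0, 0.5, -0.0]
gripper_width: 0.552
grasp_force: 31.5
```

>>> drive_tool([
  [0,0,0,0,0,0,0.03],
  [0,0,0,0,0,0,0.03],
])

```text
clock: 13.83
eef_pos: [455.9, 433.2, 173.6]
ee_rot: [-3.134, 0.213, -0.0]
force: [-0.4, -1.5, -0.3]
gripper_width: 0.551
grasp_force: 31.5
```

```bash
python3 -c "
from h import *
to(457,432,160)
c=cap('wrist');save(c,'w6.png');__import__('pickle').dump(c,open('w6.pkl','wb'))"
```

```text
t 13.83 pos [455.9 433.2 173.6] yaw_y 82.22 tiltz [ 0.  0. -1.] shift [ 1.3  1.  13.6] q6 0.43 w 0.551 F 31.5
```

View pics/w6.png

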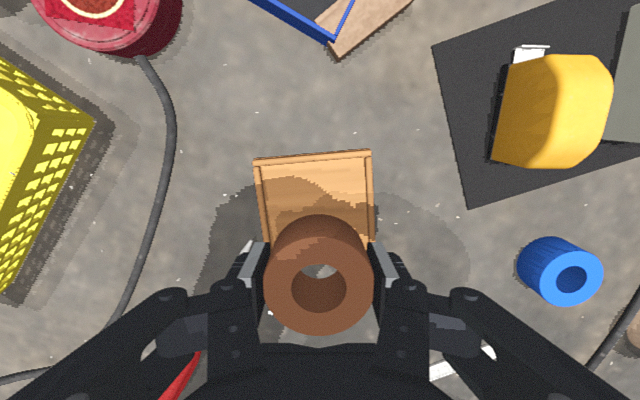

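The roll hangs over the dish, whose back top corners are at (253,159) and (370,150).

```bash
python3 -c "
from h import *
import pickle
c=pickle.load(open('w6.pkl','rb'))
a=ray(c,254,159,14)[:2];b=ray(c,371,149,14)[:2];e=(a-b)/np.linalg.norm(a-b);x=np.array([e[1],-e[0]])
m=(a+b)/2-45*x;print(a,b,np.linalg.norm(a-b),np.degrees(np.arctan2(e[1],e[0])),m)
to(*m,82)"
```

```text
[500.49491367 474.81424945] [496.10295852 388.18521119] 86.7402993970047 87.09767958989724 [453.35665726 433.77823274]
t 13.88 pos [456.  431.9 173.8] yaw_y 82.16 tiltz [-0. -0. -1.] shift [-2.9 -1.5 91.8] q6 0.43 w 0.559 F 31.5
```

>>> drive_tool([
  [-0.003,-0.0015,0.02,0,0,0,0.03],
  [0,0,0.03,0,0,0,0.03],
  [0,0,0.02,0,0,0,0.03],
  [0,0,0.012,0,0,0,0.03],
  [0,0,0.004,0,0,0,0.03],
  [0,0,0.002,0,0,0,0.03],
  [0,0,0,0,0,0,0.03],
  [0,0,0,0,0,0,0.03],
])

```text
clock: 14.55
eef_pos: [454.1, 433.6, 87.1]
ee_rot: [-3.132, 0.216, -0.002]
force: [0.7, 0.1, 0.5]
gripper_width: 0.552
grasp_force: 31.5
```

>>> drive_tool([
  [0,0,0.001,0,0,0,0.03],
  [0,0,0,0,0,0,0.03],
  [0,0,0,0,0,0,0.03],
])

```text
clock: 14.8
eef_pos: [453.6, 433.6, 85.1]
ee_rot: [-3.133, 0.216, -0.001]
force: [-0.3, -0.1, -0.5]
gripper_width: 0.552
grasp_force: 31.5
```

>>> drive_tool([
  [0,0,0.001,0,0,0,0.03],
  [0,0,0.0005,0,0,0,0.03],
  [0,0,0,0,0,0,0.03],
  [0,0,0,0,0,0,0.03],
])

```text
clock: 15.13
eef_pos: [453.5, 433.4, 83.0]
ee_rot: [3.134, -0.216, -0.0]
force: [0.0, -0.4, -0.0]
gripper_width: 0.554
grasp_force: 31.5
```

>>> drive_tool([
  [0,0,0.001,0,0,0,0.03],
  [0,0,0,0,0,0,0.03],
  [0,0,0,0,0,0,0.03],
])

```text
clock: 15.38
eef_pos: [453.6, 433.5, 82.5]
ee_rot: [-3.134, 0.216, -0.001]
force: [-1.0, -0.4, 3.0]
gripper_width: 0.55
grasp_force: 31.8
```

Contact. Release gently, then lift.

>>> drive_tool([
  [0,0,0,0,0,0,0.052],
  [0,0,0,0,0,0,0.055],
  [0,0,0,0,0,0,0.058],
  [0,0,0,0,0,0,0.058],
  [0,0,-0.01,0,0,0,0.06],
  [0,0,-0.02,0,0,0,0.065],
  [0,0,-0.03,0,0,0,0.07],
  [0,0,-0.04,0,0,0,0.08],
])

```text
clock: 16.05
eef_pos: [452.6, 432.2, 181.2]
ee_rot: [3.13, -0.216, -0.005]
force: [-0.0, 0.8, -0.6]
gripper_width: 0.933
grasp_force: 0.0
```

```bash
python3 -c "
from h import *
c=cap('wrist');save(c,'w7.png')
X=c['xyz'];h=cv2.cvtColor(c['frame'],cv2.COLOR_RGB2HSV);m=(X[...,2]>30)&(X[...,2]<41)&(h[...,1]>80)
m=cv2.morphologyEx(m.astype(np.uint8),cv2.MORPH_OPEN,np.ones((5,5)));m[:,:220]=0;m[:,420:]=0
P=X[m>0];print(cv2.minAreaRect(P[:,:2].astype(np.float32)),np.median(P,0))
to(368,-220.6,180)"
```

```text
((509.5792236328125, 427.03564453125), (48.175994873046875, 163.2262725830078), 83.14562225341797) [456.251184   432.53968037  34.22280116]
t 16.1 pos [456.  435.1 192.9] yaw_y 82.19 tiltz [ 0.01   0.008 -1.   ] shift [  1.9 661.6   7.1] q6 0.42 w 0.936 F 0.0
```

View pics/w7.png

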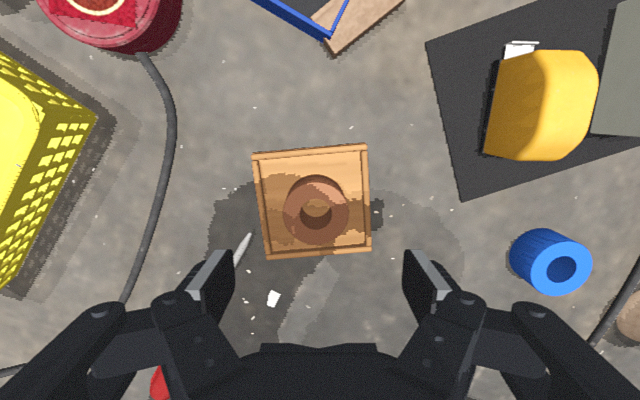

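The roll lies flat in the middle of the dish at (315,205). Next the jaw.

>>> drive_tool([
  [0,0.03,0,0,0,0,0.085],
  [0,0.04,0,0,0,0,0.085],
  [0,0.04,0,0,0,0,0.085],
  [0,0.04,0,0,0,0,0.085],
  [0,0.04,0,0,0,0,0.085],
  [0,0.04,0,0,0,0,0.085],
  [0,0.04,0,0,0,0,0.085],
  [0,0.04,0,0,0,0,0.085],
])

```text
clock: 16.77
eef_pos: [410.5, 124.7, 182.9]
ee_rot: [-3.133, 0.215, -0.002]
force: [1.3, -0.2, -0.6]
gripper_width: 0.987
grasp_force: 0.0
```

>>> drive_tool([
  [0,0.04,0,0,0,0,0.085],
  [0,0.04,0,0,0,0,0.085],
  [0,0.04,0,0,0,0,0.085],
  [0,0.04,0,0,0,0,0.085],
  [0,0.04,0,0,0,0,0.085],
  [0,0.04,0,0,0,0,0.085],
  [0,0.04,0,0,0,0,0.085],
  [0,0.04,0,0,0,0,0.085],
])

```text
clock: 17.43
eef_pos: [366.5, -192.6, 183.2]
ee_rot: [3.134, -0.216, 0.004]
force: [1.0, -0.0, 1.0]
gripper_width: 0.998
grasp_force: 0.0
```

>>> drive_tool([
  [0,0.032,0,0,0,-0.102,0.085],
  [0,0,0,0,0,-0.102,0.085],
  [0,0,0,0,0,-0.102,0.085],
  [0,0,0,0,0,-0.102,0.085],
  [0,0,0,0,0,0,0.085],
  [0,0,0,0,0,0,0.085],
])

```text
clock: 17.93
eef_pos: [362.8, -222.3, 182.6]
ee_rot: [3.113, 0.418, 0.002]
force: [0.1, 0.5, -0.9]
gripper_width: 0.994
grasp_force: 0.0
```

```bash
python3 -c "
from h import *
c=cap('wrist');save(c,'w8.png')
X=c['xyz'];Z=X[...,2]
m=((Z>10)&(Z<38)).astype(np.uint8);m=cv2.morphologyEx(m,cv2.MORPH_OPEN,np.ones((3,3)))
n,l,st,ce=cv2.connectedComponentsWithStats(m)
for i in range(1,n):
    if 300<st[i,4]<9000: P=X[l==i];print(st[i],cv2.minAreaRect(P[:,:2].astype(np.float32)),np.median(P[:,2]))
to(367.7,-220.6,72)"
```

```text
[165   0  43  29 506] ((467.6862487792969, -100.32656860351562), (12.117656707763672, 29.412878036499023), 20.86301040649414) 24.691432626008506
[ 298  173   39   54 1788] ((367.4326171875, -221.0176544189453), (43.173545837402344, 30.602989196777344), 15.510167121887207) 17.486681338545438
[ 102  222  138   82 3176] ((281.3536682128906, -122.89786529541016), (53.96006393432617, 118.73451232910156), 26.787385940551758) 17.194937957454187
[ 334  310   73   47 1236] ((264.0971374511719, -304.613525390625), (34.23694610595703, 70.07888793945312), 1.8532079458236694) 23.267534274829643
t 17.98 pos [ 362.7 -222.2  182.5] yaw_y 105.29 tiltz [ 0.001 -0.    -1.   ] shift [  5.1  -0.2 110.5] q6 2.02 w 0.993 F 0.0
```

View pics/w8.png

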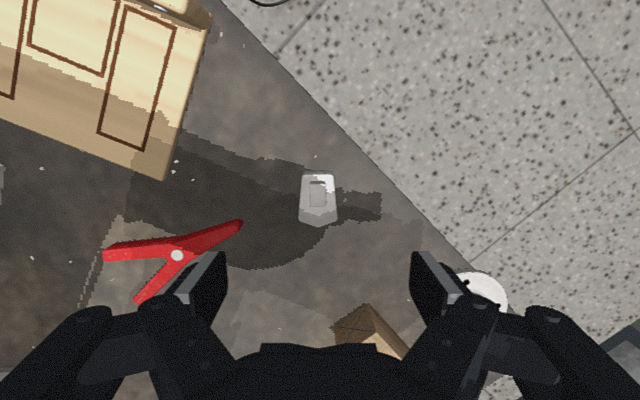

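The jaw at (318,200) is aligned with the tool and its tooth is up. The red pliers' tip at (240,222) is close, so I go down with a narrower opening.

>>> drive_tool([
  [0.009,0,0.02,0,0,0,0.06],
  [0,0,0.03,0,0,0,0.06],
  [0,0,0.03,0,0,0,0.06],
  [0,0,0.02,0,0,0,0.06],
  [0,0,0.007,0,0,0,0.06],
  [0,0,0,0,0,0,0.06],
  [0,0,0,0,0,0,0.06],
], force=50)

```text
clock: 18.57
eef_pos: [372.0, -219.9, 75.9]
ee_rot: [3.112, 0.422, 0.001]
force: [0.6, -0.8, 1.2]
gripper_width: 0.702
grasp_force: 0.0
```

>>> drive_tool([
  [0,0,0,0,0,0,0.02],
  [0,0,0,0,0,0,0.02],
  [0,0,0,0,0,0,0.02],
  [0,0,0,0,0,0,0.02],
  [0,0,0,0,0,0,0.02],
])

```text
clock: 18.98
eef_pos: [372.1, -219.9, 76.6]
ee_rot: [3.112, 0.423, 0.004]
force: [-1.5, 2.4, 6.6]
gripper_width: 0.318
grasp_force: 48.4
```

>>> drive_tool([
  [0,0,-0.01,0,0,0,0.02],
  [0,0,-0.03,0,0,0,0.02],
  [0,0,-0.03,0,0,0,0.02],
  [0,0,-0.03,0,0,0,0.02],
  [0,0,0,0,0,0.1,0.02],
  [0,0,0,0,0,0.1,0.02],
  [0,0,0,0,0,0.1,0.02],
  [0,0,0,0,0,0.1,0.02],
])

```text
clock: 19.65
eef_pos: [371.2, -219.7, 175.8]
ee_rot: [-3.134, 0.213, -0.002]
force: [0.2, 0.2, -1.1]
gripper_width: 0.316
grasp_force: 49.4
```

```bash
python3 -c "
from h import *
print(manip.observe()['force'])
to(449.9,-21,120)"
```

```text
[ 0.20619933  0.20143224 -1.11684551]
t 19.65 pos [ 371.2 -219.7  175.8] yaw_y 82.23 tiltz [ 0.001  0.    -1.   ] shift [  51.  -207.5   55.9] q6 1.6 w 0.316 F 49.4
```

>>> drive_tool([
  [0.0086,-0.03,0,0,0,0,0.02],
  [0.0086,-0.0355,0,0,0,0,0.02],
  [0.0086,-0.0355,0,0,0,0,0.02],
  [0.0086,-0.0355,0,0,0,0,0.02],
  [0.0086,-0.0355,0,0,0,0,0.02],
  [0.0086,-0.0355,0,0,0,0,0.02],
  [0,0,0.02,0,0,0,0.02],
  [0,0,0.02,0,0,0,0.02],
])

```text
clock: 20.32
eef_pos: [451.0, -18.5, 136.0]
ee_rot: [-3.134, 0.199, -0.007]
force: [-1.3, -0.4, -2.5]
gripper_width: 0.315
grasp_force: 49.6
```

>>> drive_tool([
  [0,0,0.02,0,0,0,0.02],
  [0,0,0,0,0,0,0.02],
  [0,0,0,0,0,0,0.02],
])

```text
clock: 20.57
eef_pos: [449.0, -20.9, 115.1]
ee_rot: [3.134, -0.204, -0.003]
force: [-0.4, 0.1, -1.2]
gripper_width: 0.314
grasp_force: 49.6
```

```bash
python3 -c "
from h import *
to(450.5,-21.1,84)
c=cap('wrist');save(c,'w9.png',(200,120,440,300))
X=c['xyz'];Z=X[...,2]
for z0,z1 in((52,64),(44,64)):
    m=((Z>z0)&(Z<z1)).astype(np.uint8);m[:,:262]=0;m[:,378:]=0;m[:120]=0;m[310:]=0
    m=cv2.morphologyEx(m,cv2.MORPH_OPEN,np.ones((3,3)))
    P=X[m>0];print(len(P),cv2.minAreaRect(P[:,:2].astype(np.float32)) if len(P) else '')
print(X[150:300:10,318].round(0).tolist())"
```

```text
t 20.57 pos [449.  -20.9 115.1] yaw_y 82.54 tiltz [-0.002 -0.001 -1.   ] shift [ 1.6 -0.1 31.1] q6 1.14 w 0.314 F 49.6
3727 ((447.1210021972656, -21.773508071899414), (52.74559020996094, 37.55912780761719), 83.86250305175781)
6781 ((458.3349914550781, -23.179336547851562), (54.18734359741211, 60.964759826660156), 82.42918395996094)
[[499.0, -28.0, 0.0], [493.0, -27.0, -0.0], [489.0, -27.0, 14.0], [489.0, -27.0, 42.0], [486.0, -26.0, 46.0], [481.0, -25.0, 45.0], [464.0, -23.0, 8.0], [458.0, -22.0, 7.0], [465.0, -23.0, 43.0], [465.0, -23.0, 55.0], [460.0, -23.0, 56.0], [460.0, -23.0, 65.0], [457.0, -22.0, 68.0], [452.0, -22.0, 67.0], [447.0, -21.0, 68.0]]
```

View pics/w9.png

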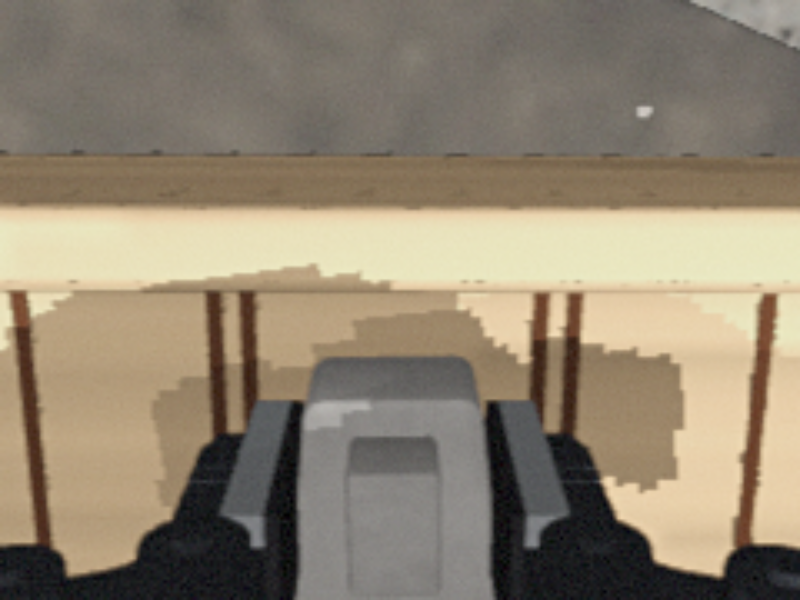

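The jaw is held level with its tooth up, centred between the bay lines at crop columns 248 and 541. I lower it.

>>> drive_tool([
  [0.002,0,0.015,0,0,0,0.02],
  [0,0,0.01,0,0,0,0.02],
  [0,0,0.003,0,0,0,0.02],
  [0,0,0.001,0,0,0,0.02],
  [0,0,0,0,0,0,0.02],
  [0,0,0,0,0,0,0.02],
])

```text
clock: 21.12
eef_pos: [452.1, -21.0, 87.1]
ee_rot: [-3.134, 0.204, -0.003]
force: [0.3, -0.2, -0.7]
gripper_width: 0.314
grasp_force: 49.6
```

>>> drive_tool([
  [0,0,0.001,0,0,0,0.02],
  [0,0,0,0,0,0,0.02],
  [0,0,0,0,0,0,0.02],
])

```text
clock: 21.37
eef_pos: [451.5, -21.0, 85.4]
ee_rot: [-3.135, 0.204, -0.001]
force: [0.3, -0.7, -1.2]
gripper_width: 0.313
grasp_force: 49.6
```

>>> drive_tool([
  [0,0,0.001,0,0,0,0.02],
  [0,0,0,0,0,0,0.02],
  [0,0,0,0,0,0,0.02],
])

```text
clock: 21.62
eef_pos: [451.6, -20.9, 84.6]
ee_rot: [3.135, -0.204, 0.001]
force: [-0.9, 0.9, 5.3]
gripper_width: 0.314
grasp_force: 50.1
```

>>> drive_tool([
  [0,0,0.0005,0,0,0,0.02],
  [0,0,0,0,0,0,0.02],
  [0,0,0,0,0,0,0.02],
])

```text
clock: 21.87
eef_pos: [451.6, -21.0, 84.6]
ee_rot: [3.135, -0.204, 0.001]
force: [-3.6, 1.6, 10.5]
gripper_width: 0.319
grasp_force: 50.5
```

Contact. Release and lift, then go to the stone.

>>> drive_tool([
  [0,0,-0.0005,0,0,0,0.035],
  [0,0,0,0,0,0,0.045],
  [0,0,0,0,0,0,0.06],
  [0,0,0,0,0,0,0.07],
  [0,0,-0.02,0,0,0,0.08],
  [0,0,-0.035,0,0,0,0.085],
  [0,0,-0.04,0,0,0,0.085],
  [0,0,0,0,0,0,0.085],
])

```text
clock: 22.53
eef_pos: [455.2, -20.8, 186.2]
ee_rot: [-3.134, 0.202, -0.02]
force: [1.5, -0.2, 0.8]
gripper_width: 0.996
grasp_force: 0.0
```

>>> drive_tool([
  [0,0,0,0,0,0,0.085],
])

```text
clock: 22.62
eef_pos: [452.7, -20.7, 181.3]
ee_rot: [-3.133, 0.204, -0.008]
force: [0.7, -0.4, -0.5]
gripper_width: 0.996
grasp_force: 0.0
```

```bash
python3 -c "
from h import *
c=cap('wrist');save(c,'w10.png')
X=c['xyz'];Z=X[...,2]
m=((Z>18)&(Z<42)).astype(np.uint8);m=cv2.morphologyEx(m,cv2.MORPH_OPEN,np.ones((5,5)))
n,l,st,ce=cv2.connectedComponentsWithStats(m)
for i in range(1,n):
    if 300<st[i,4]<9000: P=X[l==i];print(st[i],cv2.minAreaRect(P[:,:2].astype(np.float32)),np.median(P[:,2]))
to(522.7,195,180)"
```

```text
[   0   93   53  128 3610] ((520.2949829101562, 181.55776977539062), (4.687702655792236, 89.65594482421875), 83.34159851074219) 30.462052320293964
[257 162  64   5 320] ((492.3465270996094, -3.5324268341064453), (47.04365921020508, 0.5892910957336426), 82.19225311279297) 31.014111706348857
[322 162  69   5 345] ((485.5595397949219, -53.581443786621094), (51.3496208190918, 0.6365785002708435), 82.28883361816406) 29.454954894425413
[ 300  190   39   55 1845] ((446.87603759765625, -20.448497772216797), (29.8433895111084, 43.36347961425781), 83.15218353271484) 25.540266554190964
[   0  303   56   55 2115] ((376.9029541015625, 242.1107177734375), (39.77102279663086, 49.89628601074219), 69.58599853515625) 28.819162173963264
t 22.67 pos [451.6 -20.9 179.6] yaw_y 82.52 tiltz [ 0.002  0.001 -1.   ] shift [ 4.250e+01 -2.233e+02 -1.000e-01] q6 1.14 w 0.994 F 0.0
```

View pics/w10.png

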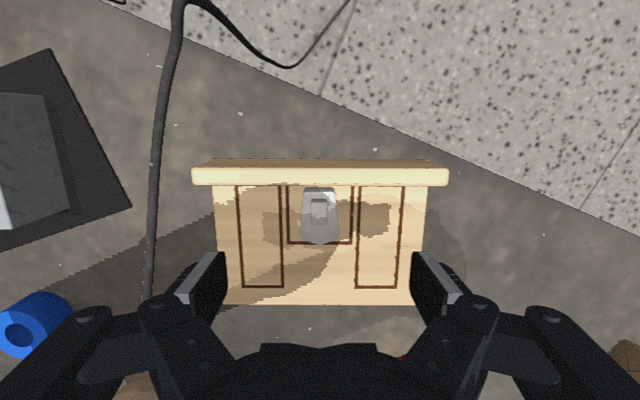

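The jaw stands in the middle bay at (319,215), tooth up, about 1 mm off centre. Next I bring the stone back.

>>> drive_tool([
  [0.006,-0.0323,0,0,0,0,0.085],
  [0.0073,-0.0382,0,0,0,0,0.085],
  [0.0073,-0.0382,0,0,0,0,0.085],
  [0.0073,-0.0382,0,0,0,0,0.085],
  [0.0073,-0.0382,0,0,0,0,0.085],
  [0.0073,-0.0382,0,0,0,0,0.085],
  [0,0,0.01,0,0,0,0.085],
  [0,0,0.02,0,0,0,0.085],
])

```text
clock: 23.33
eef_pos: [523.5, 197.3, 148.7]
ee_rot: [-3.135, 0.2, -0.003]
force: [0.5, -0.7, -0.2]
gripper_width: 0.995
grasp_force: 0.0
```

>>> drive_tool([
  [0,0,0,0,0,0,0.085],
  [0,0,0,0,0,0,0.085],
])

```text
clock: 23.5
eef_pos: [521.4, 194.1, 147.0]
ee_rot: [3.132, -0.204, -0.007]
force: [0.2, -0.7, 0.6]
gripper_width: 0.992
grasp_force: 0.0
```

```bash
python3 -c "
from h import *
to(522.7,195,110.2)
c=cap('wrist')
X=c['xyz'];m=(X[...,2]>50)&(X[...,2]<58);m[:,:280]=0;m[:,360:]=0
P=X[m];print(cv2.minAreaRect(P[:,:2].astype(np.float32)),np.median(P,0))"
```

```text
t 23.5 pos [521.4 194.1 147. ] yaw_y 82.54 tiltz [-0.004 -0.003 -1.   ] shift [ 1.3 -1.2 36.8] q6 0.8 w 0.992 F 0.0
((521.60498046875, 194.54403686523438), (26.03187370300293, 90.48411560058594), 83.38654327392578) [527.16613058 194.13812337  54.24733623]
```

>>> drive_tool([
  [0.001,0,0.015,0,0,0,0.085],
  [0,-0.0005,0.015,0,0,0,0.085],
  [0,0,0.006,0,0,0,0.085],
  [0,0,0,0,0,0,0.085],
  [0,0,0,0,0,0,0.015],
  [0,0,0,0,0,0,0.015],
  [0,0,0,0,0,0,0.015],
  [0,0,0,0,0,0,0.015],
], force=60)

```text
clock: 24.22
eef_pos: [524.0, 195.4, 114.0]
ee_rot: [-3.134, 0.204, -0.002]
force: [0.2, 0.6, -0.1]
gripper_width: 0.444
grasp_force: 0.0
```

>>> drive_tool([
  [0,0,0,0,0,0,0.015],
  [0,0,0,0,0,0,0.015],
  [0,0,0,0,0,0,0.015],
])

```text
clock: 24.47
eef_pos: [523.9, 195.3, 113.9]
ee_rot: [-3.135, 0.204, -0.002]
force: [-2.0, -0.0, 5.6]
gripper_width: 0.287
grasp_force: 59.6
```

```bash
python3 -c "
from h import *
to(415.6,-66.3,181)"
```

```text
t 24.47 pos [523.9 195.3 113.9] yaw_y 82.56 tiltz [ 0.001  0.    -1.   ] shift [-73.4 273.4 -67.3] q6 0.8 w 0.287 F 59.6
```

>>> drive_tool([
  [0,0,-0.012,0,0,0,0.015],
  [0,0,-0.03,0,0,0,0.015],
  [0,0,-0.025,0,0,0,0.015],
  [-0.007,0.0284,0,0,0,0,0.015],
  [-0.0093,0.035,0,0,0,0,0.015],
  [-0.0093,0.035,0,0,0,0,0.015],
  [-0.0093,0.035,0,0,0,0,0.015],
  [-0.0093,0.035,0,0,0,0,0.015],
])

```text
clock: 25.13
eef_pos: [456.4, 32.7, 179.4]
ee_rot: [3.135, -0.204, -0.002]
force: [0.8, -0.6, -1.8]
gripper_width: 0.289
grasp_force: 59.5
```

>>> drive_tool([
  [-0.0093,0.035,0,0,0,0,0.015],
  [-0.0093,0.035,0,0,0,0,0.015],
  [-0.0093,0.035,0,0,0,0,0.015],
  [0,0,0.02,0,0,0,0.015],
  [0,0,0.02,0,0,0,0.015],
  [0,0,0.013,0,0,0,0.015],
  [0,0,0,0,0,0,0.015],
  [0,0,0,0,0,0,0.015],
])

```text
clock: 25.8
eef_pos: [416.0, -66.6, 126.6]
ee_rot: [3.134, -0.205, -0.004]
force: [0.8, -0.0, -2.6]
gripper_width: 0.286
grasp_force: 59.6
```

```bash
python3 -c "
from h import *
to(416.8,-66.4,118.9);print(manip.observe()['force'])
c=cap('wrist');
X=c['xyz'];m=(X[...,2]>60)&(X[...,2]<74);m[:,:292]=0;m[:,350:]=0;m[310:]=0
m=cv2.morphologyEx(m.astype(np.uint8),cv2.MORPH_OPEN,np.ones((5,5)))>0
P=X[m];print(cv2.minAreaRect(P[:,:2].astype(np.float32)),np.median(P,0))"
```

```text
t 25.8 pos [416.  -66.6 126.6] yaw_y 82.53 tiltz [-0.002 -0.    -1.   ] shift [ 0.8 -0.3  7.7] q6 1.22 w 0.286 F 59.6
[ 0.79963378 -0.01258645 -2.59127632]
((426.81689453125, -69.70433044433594), (26.787158966064453, 64.25940704345703), 81.40873718261719) [429.90492873 -69.1928049   67.12993184]
```

>>> drive_tool([
  [0,0,0.004,0,0,0,0.015],
  [0,0,0.0015,0,0,0,0.015],
  [0,0,0,0,0,0,0.015],
  [0,0,0,0,0,0,0.015],
  [0,0,0,0,0,0,0.015],
])

```text
clock: 26.27
eef_pos: [416.8, -66.4, 121.9]
ee_rot: [-3.135, 0.204, -0.001]
force: [0.2, 1.0, -2.6]
gripper_width: 0.286
grasp_force: 59.7
```

>>> drive_tool([
  [0,0,0.001,0,0,0,0.015],
  [0,0,0,0,0,0,0.015],
  [0,0,0,0,0,0,0.015],
])

```text
clock: 26.52
eef_pos: [416.6, -66.5, 120.6]
ee_rot: [3.135, -0.204, -0.0]
force: [-0.2, -0.7, -2.7]
gripper_width: 0.283
grasp_force: 59.7
```

>>> drive_tool([
  [0,0,0.001,0,0,0,0.015],
  [0,0,0,0,0,0,0.015],
  [0,0,0,0,0,0,0.015],
])

```text
clock: 26.77
eef_pos: [416.5, -66.5, 119.5]
ee_rot: [3.135, -0.205, -0.0]
force: [-0.3, 0.2, -2.0]
gripper_width: 0.285
grasp_force: 59.7
```

>>> drive_tool([
  [0,0,0.0007,0,0,0,0.015],
  [0,0,0,0,0,0,0.015],
  [0,0,0,0,0,0,0.015],
])

```text
clock: 27.02
eef_pos: [416.6, -66.5, 118.9]
ee_rot: [3.135, -0.204, 0.0]
force: [-0.2, 0.2, -1.9]
gripper_width: 0.288
grasp_force: 59.7
```

>>> drive_tool([
  [0,0,0.0008,0,0,0,0.015],
  [0,0,0,0,0,0,0.015],
  [0,0,0,0,0,0,0.015],
])

```text
clock: 27.27
eef_pos: [416.7, -66.5, 118.9]
ee_rot: [3.135, -0.204, 0.001]
force: [-3.1, 0.2, 7.3]
gripper_width: 0.283
grasp_force: 60.8
```

>>> drive_tool([
  [0,0,-0.0005,0,0,0,0.035],
  [0,0,0,0,0,0,0.05],
  [0,0,0,0,0,0,0.085],
  [0,0,0,0,0,0,0.085],
  [0,0,-0.02,0,0,0,0.085],
  [0,0,-0.025,0,0,0,0.085],
  [0,0,-0.025,0,0,0,0.085],
  [0,0,0,0,0,0,0.085],
])

```text
clock: 27.93
eef_pos: [419.2, -66.5, 193.1]
ee_rot: [-3.135, 0.203, -0.014]
force: [0.3, 0.2, 0.8]
gripper_width: 0.991
grasp_force: 0.0
```

>>> drive_tool([
  [0,0,0,0,0,0,0.085],
])

```text
clock: 28.02
eef_pos: [417.4, -66.3, 189.8]
ee_rot: [-3.134, 0.204, -0.005]
force: [0.1, -0.1, -0.8]
gripper_width: 0.999
grasp_force: 0.0
```

```bash
python3 -c "
from h import *
to(506.3,276.9,185)
c=cap('wrist')
X=c['xyz'];m=(X[...,2]>56)&(X[...,2]<64);m[:,:280]=0;m[:,360:]=0
P=X[m];print(cv2.minAreaRect(P[:,:2].astype(np.float32)),np.median(P,0))"
```

```text
t 28.02 pos [417.4 -66.3 189.8] yaw_y 82.54 tiltz [ 0.003  0.001 -1.   ] shift [  43.6 -351.8    5.3] q6 1.22 w 0.999 F 0.0
((414.62591552734375, -66.9679946899414), (25.925949096679688, 90.34732055664062), 83.54122924804688) [418.77970887 -67.520748    59.23510922]
```

The stone is back to within 1 mm. Next the tape.

>>> drive_tool([
  [0.0044,-0.0352,0,0,0,0,0.085],
  [0.0044,-0.0352,0,0,0,0,0.085],
  [0.0044,-0.0352,0,0,0,0,0.085],
  [0.0044,-0.0352,0,0,0,0,0.085],
  [0.0044,-0.0352,0,0,0,0,0.085],
  [0.0044,-0.0352,0,0,0,0,0.085],
  [0.0044,-0.0352,0,0,0,0,0.085],
  [0.0044,-0.0352,0,0,0,0,0.085],
])

```text
clock: 28.73
eef_pos: [487.6, 209.7, 187.1]
ee_rot: [3.133, -0.204, -0.003]
force: [1.5, -1.2, 0.1]
gripper_width: 0.994
grasp_force: 0.0
```

>>> drive_tool([
  [0.0044,-0.0352,0,0,0,0,0.085],
  [0.0044,-0.0352,0,0,0,0,0.085],
  [0,0,0.02,0,0,0,0.085],
  [0,0,0.015,0,0,0,0.085],
  [0,0,0,0,0,0,0.085],
  [0,0,0,0,0,0,0.085],
  [0,0,0,0,0,0,0.085],
])

```text
clock: 29.32
eef_pos: [506.2, 276.6, 153.9]
ee_rot: [3.135, -0.205, 0.0]
force: [-0.6, 0.2, 0.0]
gripper_width: 0.994
grasp_force: 0.0
```

```bash
python3 -c "
from h import *
to(506.3,276.9,110.7)
c=cap('wrist')
X=c['xyz'];h=cv2.cvtColor(c['frame'],cv2.COLOR_RGB2HSV);m=(X[...,2]>50)&(X[...,2]<75)&(h[...,1]>80);m[:,:250]=0;m[:,390:]=0
P=X[m];print(cv2.minAreaRect(P[:,:2].astype(np.float32)),np.median(P,0))"
```

```text
t 29.32 pos [506.2 276.6 153.9] yaw_y 82.53 tiltz [ 0. -0. -1.] shift [ 0.1 -0.4 43.2] q6 0.67 w 0.994 F 0.0
((506.3168640136719, 276.68450927734375), (31.219345092773438, 63.74013137817383), 81.53158569335938) [512.64269223 276.06605079  62.77392778]
```

Down 43 mm and grip.

>>> drive_tool([
  [0,0,0.02,0,0,0,0.085],
  [0,0,0.015,0,0,0,0.085],
  [0,0,0.007,0,0,0,0.085],
  [0,0,0,0,0,0,0.085],
  [0,0,0,0,0,0,0.02],
  [0,0,0,0,0,0,0.02],
  [0,0,0,0,0,0,0.02],
  [0,0,0,0,0,0,0.02],
])

```text
clock: 30.03
eef_pos: [506.3, 277.1, 112.5]
ee_rot: [-3.134, 0.204, -0.002]
force: [-0.4, -0.4, -0.9]
gripper_width: 0.448
grasp_force: 0.0
```

>>> drive_tool([
  [0,0,0,0,0,0,0.02],
  [0,0,0,0,0,0,0.02],
  [0,0,0,0,0,0,0.02],
])

```text
clock: 30.28
eef_pos: [506.5, 277.2, 112.7]
ee_rot: [-3.134, 0.204, -0.003]
force: [-0.7, 0.3, 6.5]
gripper_width: 0.345
grasp_force: 61.0
```

```bash
python3 -c "
from h import *
to(421.5,32.5,175)"
```

```text
t 30.28 pos [506.5 277.2 112.7] yaw_y 82.56 tiltz [ 0.002  0.001 -1.   ] shift [-52.5 253.6 -62.8] q6 0.67 w 0.345 F 61.0
```

>>> drive_tool([
  [0,0,-0.013,0,0,0,0.02],
  [0,0,-0.025,0,0,0,0.02],
  [0,0,-0.025,0,0,0,0.02],
  [-0.006,0.0294,0,0,0,0,0.02],
  [-0.0066,0.032,0,0,0,0,0.02],
  [-0.0066,0.032,0,0,0,0,0.02],
  [-0.0066,0.032,0,0,0,0,0.02],
  [-0.0066,0.032,0,0,0,0,0.02],
])

```text
clock: 30.95
eef_pos: [451.9, 123.4, 173.7]
ee_rot: [3.134, -0.204, -0.003]
force: [0.8, -0.2, -2.5]
gripper_width: 0.349
grasp_force: 60.1
```

>>> drive_tool([
  [-0.0066,0.032,0,0,0,0,0.02],
  [-0.0066,0.032,0,0,0,0,0.02],
  [-0.0066,0.032,0,0,0,0,0.02],
  [0,0,0.02,0,0,0,0.02],
  [0,0,0.02,0,0,0,0.02],
  [0,0,0.01,0,0,0,0.02],
  [0,0,0,0,0,0,0.02],
  [0,0,0,0,0,0,0.02],
])

```text
clock: 31.62
eef_pos: [420.7, 32.1, 124.1]
ee_rot: [3.134, -0.204, -0.003]
force: [0.1, 0.8, -1.9]
gripper_width: 0.349
grasp_force: 60.1
```

```bash
python3 -c "
from h import *
to(421.9,32.6,117.7);print(manip.observe()['force'])"
```

```text
t 31.62 pos [420.7  32.1 124.1] yaw_y 82.53 tiltz [-0.002 -0.001 -1.   ] shift [ 1.2 -0.7  6.4] q6 0.99 w 0.349 F 60.1
[ 0.08969032  0.84969982 -1.91483539]
```

>>> drive_tool([
  [0,0,0.003,0,0,0,0.02],
  [0,0,0.0015,0,0,0,0.02],
  [0,0,0,0,0,0,0.02],
  [0,0,0,0,0,0,0.02],
])

```text
clock: 31.95
eef_pos: [421.4, 32.5, 120.4]
ee_rot: [-3.135, 0.204, -0.001]
force: [-0.5, -0.4, -1.5]
gripper_width: 0.347
grasp_force: 60.1
```

>>> drive_tool([
  [0,0,0.001,0,0,0,0.02],
  [0,0,0,0,0,0,0.02],
  [0,0,0,0,0,0,0.02],
])

```text
clock: 32.2
eef_pos: [421.3, 32.4, 119.2]
ee_rot: [-3.135, 0.204, -0.0]
force: [0.5, -0.9, -2.4]
gripper_width: 0.346
grasp_force: 60.1
```

>>> drive_tool([
  [0,0,0.001,0,0,0,0.02],
  [0,0,0,0,0,0,0.02],
  [0,0,0,0,0,0,0.02],
])

```text
clock: 32.45
eef_pos: [421.2, 32.3, 118.0]
ee_rot: [3.135, -0.204, -0.0]
force: [0.1, -0.0, -1.9]
gripper_width: 0.349
grasp_force: 60.1
```

>>> drive_tool([
  [0,0,0.0006,0,0,0,0.02],
  [0,0,0,0,0,0,0.02],
  [0,0,0,0,0,0,0.02],
])

```text
clock: 32.7
eef_pos: [421.3, 32.3, 117.7]
ee_rot: [3.135, -0.204, 0.0]
force: [-0.5, 0.2, -0.0]
gripper_width: 0.347
grasp_force: 60.6
```

Contact is starting. Press down a touch more, release and lift clear.

>>> drive_tool([
  [0,0,0.0003,0,0,0,0.02],
  [0,0,0,0,0,0,0.035],
  [0,0,0,0,0,0,0.05],
  [0,0,0,0,0,0,0.085],
  [0,0,0,0,0,0,0.085],
  [0,0,-0.02,0,0,0,0.085],
  [0,0,-0.035,0,0,0,0.085],
  [0,0,-0.035,0,0,0,0.085],
])

```text
clock: 33.37
eef_pos: [420.5, 32.0, 207.6]
ee_rot: [3.133, -0.204, -0.004]
force: [1.5, 0.1, 0.4]
gripper_width: 0.997
grasp_force: 0.0
```

>>> drive_tool([
  [0,0,-0.03,0,0,0,0.085],
  [0,0,-0.03,0,0,0,0.085],
  [0,0,-0.03,0,0,0,0.085],
  [0,0,0,0,0,0,0.085],
  [0,0,0,0,0,0,0.085],
  [0,0,0,0,0,0,0.085],
  [0,0,0,0,0,0,0.085],
])

```text
clock: 33.95
eef_pos: [420.8, 32.2, 296.0]
ee_rot: [3.134, -0.205, -0.003]
force: [0.4, 1.3, -0.8]
gripper_width: 0.995
grasp_force: 0.0
```

Run:
```python
from h import *
c=cap("wrist");X=c["xyz"];Z=X[...,2];save(c,"w11.png")
to(400,0,300)
n,l,st,ce=cv2.connectedComponentsWithStats(cv2.morphologyEx(((Z>18)&(Z<85)).astype(np.uint8),cv2.MORPH_OPEN,np.ones((3,3))))
for z0,z1 in((18,42),(55,80)):
  n,l,st,ce=cv2.connectedComponentsWithStats(cv2.morphologyEx(((Z>z0)&(Z<z1)).astype(np.uint8),cv2.MORPH_OPEN,np.ones((3,3))))
  for i in range(1,n):
    if 400<st[i,4]<6000: P=X[l==i];print(st[i],cv2.minAreaRect(P[:,:2].astype(np.float32)),np.median(P[:,2]))
```

```text
t 34.0 pos [420.8  32.2 296. ] yaw_y 82.53 tiltz [-0.002 -0.001 -1.   ] shift [-16.4  34.6  -3.9] q6 0.99 w 0.992 F 0.0
[347 129  29  41 985] ((446.8861083984375, -18.95801544189453), (30.864076614379883, 43.490440368652344), 85.61852264404297) 25.496724980918373
[392 132  10  81 433] ((416.402587890625, -54.12211227416992), (2.567699432373047, 89.68538665771484), 82.04685974121094) 30.781895865740353
[ 121  216   46   42 1306] ((377.7790832519531, 245.6981964111328), (49.167659759521484, 48.312129974365234), 69.8398208618164) 29.14863510442882
[ 574  256   66   61 2136] ((241.49244689941406, -313.0118103027344), (81.30917358398438, 42.01445007324219), 55.09187698364258) 40.507023178004744
[223 283  38  29 787] ((287.2774658203125, 142.6965789794922), (44.274139404296875, 30.145732879638672), 62.7922248840332) 34.021088447926786
[ 400  134   32   87 2273] ((414.60406494140625, -66.71491241455078), (26.531875610351562, 89.71070098876953), 83.41979217529297) 59.1244858987838
[ 303  155   31   59 1753] ((420.8883361816406, 31.79820442199707), (30.895503997802734, 61.287353515625), 81.78772735595703) 67.62464770394575
[ 211  270   59   66 1465] ((299.5531311035156, 132.1099395751953), (54.64711380004883, 70.43183898925781), 65.89474487304688) 69.25095092992836
```

View pics/w11.png

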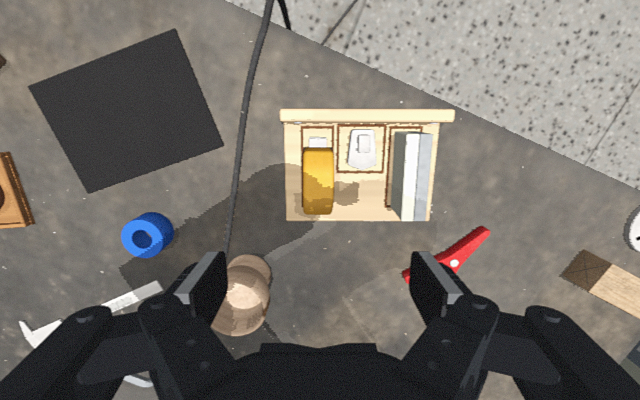

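The tape at (318,180) measures (420.9, 31.8), against (420.9, 32.5) at the start. The stone at (411,175) is also back, the jaw at (361,148) is in the middle bay, and everything is upright. I hand in.

```bash
python3 -c "
from workcell import order
print(order.sign_off())"
```

```text
the job is handed in; nothing more can be done
None
```

The job is handed in: roll flat in the dish, jaw tooth-up about 1 mm off the middle-bay centre, and tape measure and stone each back within about 1 mm of where they started, by wrist-camera measurement; the sign-off gave no verdict.

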